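# Put the loop tool away in the push-latch tool chest

### The job

Put the wooden-handled loop tool away in the tool chest on the pottery bench: press the chest's lid once so that its push latch lets go and it springs up, lay the loop tool inside, then press the lid down again until it latches and stays shut, flush with the rim. Leave the banding wheel, the bowl and the wooden knife where they are.

Things in the scene. Friction and masses are not known exactly. Their poses are not given: they have to be found in the camera images.
- chest: Plywood tool chest fixed to the bench, 220 (x) by 172 (y) by 78 mm high; walls 8 mm, floor 6 mm, inside 204 by 156 mm. Origin: centre of its underside; x along the hinge, y towards the hinge side (left as the robot sees it), z up. A black latch housing stands inside against the wall opposite the hinge: x from 54 to 102 mm, y from -78 to -49 mm, its top 50 mm above the bench.
- lid (a joint): Lid angle, rad: 0 latched shut, flush with the rim; 1.75 fully open, leaning back. A damped spring opens the lid when not latched. Push-push latch: press the shut lid to its stop at -0.083 and let go: it is freed and swings up in 2 s; push the open lid down to the same stop and let go: it latches at 0. Pressing less than 0.08 deep may not switch it. Swinging it down takes up to 10 N.
- lid_hinge (a point): Middle of the hinge axis, fixed on the chest at 76 mm from its centre along chest +y, 75 mm above the bench. The axis runs along chest x.
- lid_press (a point): Centre of the dark round press mark (32 mm) on the lid's top face, 115 mm from the hinge axis; moves with the lid. Pressed to the hard stop it sinks 10 mm: 5 N, a brief bump of up to 10 N half-way. z: outward normal of the face; y: to the hinge. The face is 3 mm off the hinge axis. Lid plate: 200 mm along the hinge, 150 wide, 6 thick; tongue 26 wide, 50 deep under its free edge at chest x = 78.
- loop_tool_mid (a point): Middle of the loop tool's handle, half-way up, 10 mm above the bench. Rounded square wooden handle 100 mm long (point x), 20 by 20 mm; at the +x end a steel ferrule and a wire loop 36 mm wide, its end 98 mm from this point. 60 g, lying on the bench to the right of the chest.
- banding_wheel: Bystander: heavy dark cast turntable, 200 mm across, 74 mm high; origin under its centre.
- bowl: Bystander: terracotta bowl 100 mm across, 50 mm high; origin under its centre.
- wood_knife: Bystander: flat wooden modelling knife, 178 mm long, 24 mm wide, 6 mm thick, lying on the bench to the right of the loop tool; origin on its underside, 75 mm from its narrow end, x along it.
There are look-alikes about, which are no part of the job. What is meant by the part that bears loop_tool_mid is not black or orange, and is the larger of those in its own colour.

How it is judged:
By the outcome, as a careful person would: the job done as asked, in the order asked, and still so for the second after the job is handed in, with the robot touching nothing.
It also fails if it takes over 58 s, if anything falls off the work surface, if the arm or the gripper's body presses on something with over 40 N, if the wrist force passes 120 N, or if a joint passes its speed limit or range.

### The arm

A 7-joint arm with a two-finger parallel gripper is mounted at the origin on the work surface. World frame = base frame: x ahead of the robot, y to its left, z up, the work surface at z = 0. Lengths are in m, angles in rad, forces in N, time in s.
With the tool pointing down it reaches from about 0.425 to 0.875 m from the base axis. Payload 8.4 kg.
Tool frame: the origin (TCP) lies on the centre line of the jaws, within the pads' length; the fingertips stand 11 mm ahead of it and the grasp point (between the pads) lies 8 mm behind it; z points along the fingers, y is the direction in which the jaws open and shut (so a half turn about z gives the same grasp; the last joint's range is limited). The gripper opens to 87 mm and grips with 3 to 60 N. Pads are 19 mm wide; open, the fingers measure 117 mm over their backs; the gripper's body (75 mm by 190 mm) begins 51 mm behind the grasp point.
Start: joints at [1.226, 0.333, 0.04, 1.465, -0.013, 1.343, -0.059], TCP at [0.158, -0.63, 0.234] pointing down, gripper open.
Joint ranges: [-2.58, 2.58], [-0.38, 2.09], [-1.3, 1.39], [0.25, 2.4], [-1.5, 4.64], [0.08, 2.09], [-2.65, 2.65]. Speed limits (rad/s): [2.22, 2.22, 2.79, 2.79, 3.14, 3.14, 3.14].

### API

Orientations are given as a unit quaternion [w, x, y, z].
In Python, from bench import manip gives the robot as it stands. The module is installed in compiled form; this text tells all that it offers.
- The arm moves only by the tool step_arm, never from a script. Its argument "moves" is a list of rows, each an object of numbers: "x", "y", "z": the shift along the world's x, y, z in m; "wx", "wy", "wz": the turn, a rotation vector about the world's x, y, z in rad. In form: [{"x": .., "y": .., "z": .., "wx": .., "wy": .., "wz": ..}, ...]. A call has 1 to 8 rows; each row is the pose to reach, as a shift and turn from the pose commanded when the call began; what a row does not reach only later rows make up. A row lasts 1/8 s, in which the tool goes at most 62.5 mm and 10.7 degrees, less where a joint would pass 70% of its speed; a pose out of reach is approached as far as the arm can. A call with a gripper value outside its range is refused whole. "claw" is the closure, from 0 (fully open) to 1 (shut), set as the call begins (left out, the last holds). The fingers move at their own pace and stop on an object; "squeeze" is the grip in N (left out, the last holds). Time passes only in rows, so rows that repeat a pose let the fingers close. It gives the time, the measured TCP pose, the force and the opening at its end, in the units of the state.
- manip.observe(): the state, without advancing time (a new reading comes with each control period).
- manip.snapshot(name): name is "scene" or "top"; returns the picture (400x640x3 uint8, red, green, blue); there is no depth.
- manip.calibration(name): a dict with "vertical_fov" (degrees; the focal length in pixels is half the picture's height over the tangent of half this angle, whatever the lens; pixels are square), "cx", "cy" (the principal point, pixels), "origin" and "rotation" of the camera in the world. Camera axes: x right, y down, z forward; pixel columns grow to the right and rows downward; lengths in m; the calibration is good to about 2 mm. A picture is of the moment at which its call begins. calibration takes no time and is no camera call.
- manip.close_job(): hands the job in, once; it reports no verdict.
Trained networks look in the newest picture that a camera, given by its name, has taken for a name from the list of things; names that differ only in an ending like _2 or _b are one class to them, and where a whole thing is asked for, a point or a joint stands for the part that bears it (a point fixed in the world has none). Each returns a list of dicts, best first, with "conf" (0 to 1); they miss things now and then, are a little off and sometimes report something else, mostly with a low value. They report only what shows in the picture. A call takes as long as a camera call. They do not tell look-alikes from the thing itself.
- manip.regions_of(camera, query): "pixels" (400x640 bool, what is visible of it) and "rect" ([left, top, width, height] in pixels, round what is visible of it).
- manip.spot_point(camera, query): "position" ([column, row] in pixels: a listed point, or the origin of a listed thing).
The state is a dict: "time": time; "q": joint angles; "dq": joint speeds; "joint_efforts": joint torques, N m; "ee_pos": TCP position; "eef_rot": TCP orientation; "contact_force": force on the tool from outside, world axes, zero at the start; "torque": the same for the moment, N m; "gripper_width": finger opening in m.
Only numpy, scipy, OpenCV 4.12 (cv2) and the standard library are available. Lean on these libraries where they do the work, as an engineer would, in place of code of your own. Each camera call takes 0.05 s, during which the arm holds its last target.

## Working session

There is one attempt and no reset: what is moved stays moved. The work goes in short steps, Python scripts to look and compute and a tool call to move; the robot and the scene stay as the last step left them, time stands still between calls to the robot, and variables do not carry over. Pictures are saved under pics/ and viewed, and the job is handed in when it is done.

Besides the shell and the picture viewer there is one more tool, called after ">>>" as name([rows], argument=value, ...), one row to a line, values as JSON. step_arm: Moves the arm, as the interface text tells. Its arguments: {"type":"object","properties":{"moves":{"type":"array","items":{"type":"object","properties":{"x":{"type":"number"},"y":{"type":"number"},"z":{"type":"number"},"wx":{"type":"number"},"wy":{"type":"number"},"wz":{"type":"number"}}}},"claw":{"type":"number"},"squeeze":{"type":"number"}},"required":["moves"]}

```bash
mkdir -p pics
cat > h.py <<'E'
import numpy as np, cv2
from bench import manip
def K(name):
    c=manip.calibration(name); f=200/np.tan(np.radians(c["vertical_fov"])/2)
    return f,c["cx"],c["cy"],np.array(c["origin"]),np.array(c["rotation"])
def ray(name,p,z):
    f,cx,cy,o,R=K(name)
    if R.shape!=(3,3):
        from scipy.spatial.transform import Rotation as Ro
        R=Ro.from_quat([R[1],R[2],R[3],R[0]]).as_matrix()
    d=R@np.array([(p[0]-cx)/f,(p[1]-cy)/f,1.])
    return o+d*(z-o[2])/d[2]
def proj(name,P):
    f,cx,cy,o,R=K(name)
    if R.shape!=(3,3):
        from scipy.spatial.transform import Rotation as Ro
        R=Ro.from_quat([R[1],R[2],R[3],R[0]]).as_matrix()
    q=R.T@(np.array(P)-o); return np.array([cx+f*q[0]/q[2],cy+f*q[1]/q[2]])
def snap(name,fn):
    im=manip.snapshot(name); cv2.imwrite("pics/"+fn,im[:,:,::-1]); return im
E
python3 - <<'E'
from h import *
for n in("scene","top"):
    print(manip.calibration(n)); snap(n,n+"0.png")
    for q in["lid_press","loop_tool_mid","lid_hinge","chest","wood_knife","bowl","banding_wheel"]:
        print(n,q,[(np.round(d["position"]),round(d["conf"],2)) for d in manip.spot_point(n,q)])
    for q in["loop_tool_mid","lid","chest"]:
        print(n,q,[(d["rect"],int(d["pixels"].sum()),round(d["conf"],2)) for d in manip.regions_of(n,q)])
s=manip.observe();print(s)
E
```

```text
{'vertical_fov': 45.13244885874526, 'cx': 325.82703748855766, 'cy': 189.92894684718274, 'origin': array([ 1.27093253, -0.74773433,  1.0634869 ]), 'rotation': array([-0.37255358,  0.84146059,  0.36241595, -0.14765697])}
scene lid_press [(array([359., 178.]), 0.73)]
scene loop_tool_mid [(array([298., 216.]), 0.71), (array([259., 246.]), 0.59), (array([226., 232.]), 0.59), (array([297., 291.]), 0.58)]
scene lid_hinge [(array([382., 164.]), 0.67)]
scene chest [(array([363., 191.]), 0.79)]
scene wood_knife [(array([172., 271.]), 0.93)]
scene bowl []
scene banding_wheel [(array([397., 136.]), 0.66)]
scene loop_tool_mid [([247.3, 240.1, 46.6, 17.5], 308, 0.91), ([285.9, 201.0, 26.5, 25.4], 216, 0.68), ([217.4, 217.1, 16.3, 21.1], 184, 0.64), ([286.8, 285.2, 20.9, 15.2], 157, 0.6)]
scene lid [([330.2, 148.2, 75.0, 49.7], 2072, 0.6)]
scene chest []
{'vertical_fov': 48.85646448918736, 'cx': 322.0263532010851, 'cy': 193.48401870748182, 'origin': array([0.38543099, 0.01189477, 1.45577512]), 'rotation': array([-0.0363606 ,  0.70864893, -0.70352424,  0.03934778])}
top lid_press [(array([286., 188.
[... 567 characters left out ...]
.92)]
{'time': 1.1, 'q': array([ 1.22580918,  0.33322663,  0.03993939,  1.4654001 , -0.01338883,
        1.34328448, -0.05848518]), 'dq': array([ 0.00033755,  0.00036955,  0.00080533, -0.00023057,  0.00074343,
       -0.00143678, -0.00080535]), 'joint_efforts': array([-1.56211909e-04, -6.56127906e+01,  1.33312751e+00, -4.04060125e+01,
       -5.99189848e-02,  3.51322512e-02, -6.05565646e-06]), 'ee_pos': array([ 0.15811346, -0.63045396,  0.23352917]), 'eef_rot': array([-2.41613933e-05,  9.92461178e-01,  1.22559415e-01, -1.31726881e-05]), 'contact_force': array([-1.18788623,  0.5902998 , -0.20534011]), 'torque': array([0.01871575, 0.00386134, 0.01198319]), 'gripper_width': 0.08686569343230979}
```

Run:
```python
import cv2
a=cv2.imread("pics/scene0.png");b=cv2.imread("pics/top0.png")
cv2.imwrite("pics/s0c.png",cv2.resize(a[110:330,150:450],(800,587),interpolation=cv2.INTER_CUBIC))
cv2.imwrite("pics/t0c.png",cv2.resize(b[110:310,220:500],(800,571),interpolation=cv2.INTER_CUBIC))
```

```text
(no output)
```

View pics/s0c.png

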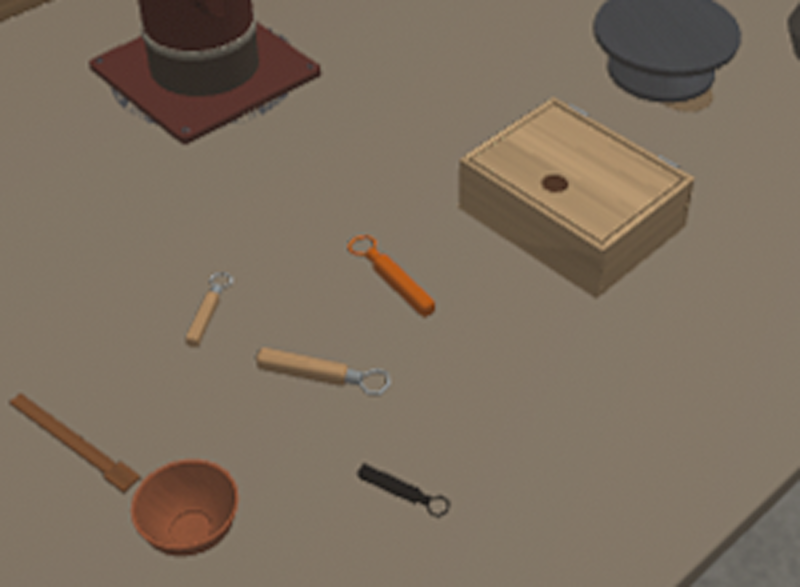

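View pics/t0c.png

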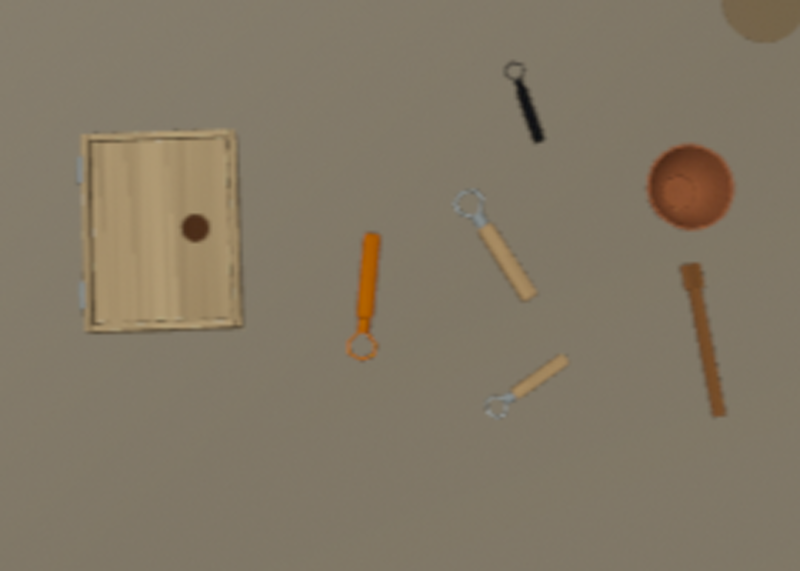

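View pics/top0.png

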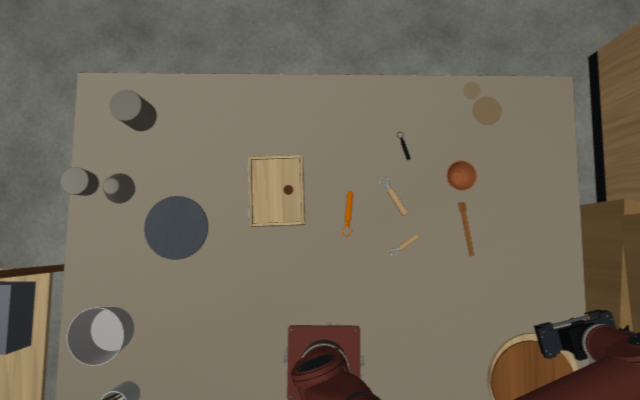

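View pics/scene0.png

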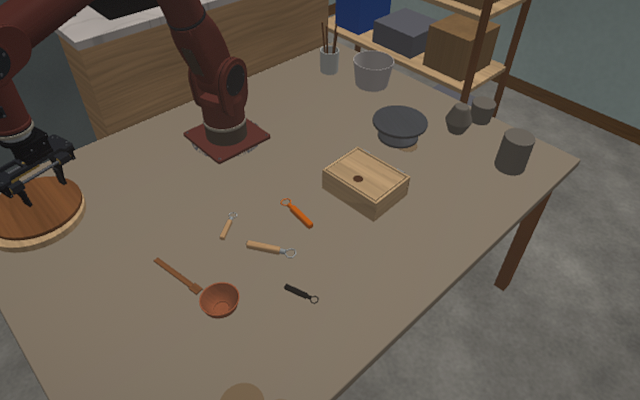

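Run:
```python
from h import *
t=lambda x,y:(220+x/2.857,110+y/2.855)
s=lambda x,y:(150+x/2.667,110+y/2.668)
print("handle top",ray("top",t(483,226),.01),ray("top",t(531,297),.01),"loop end",ray("top",t(460,190),.01))
print("handle scene",ray("scene",s(345,374),.01),ray("scene",s(258,357),.01),"loop end",ray("scene",s(390,382),.01))
print("press top",ray("top",t(195,228),.078),"scene",ray("scene",s(555,183),.078))
for c in[(81,133),(237,129),(243,325),(87,331)]: print("chest top",ray("top",t(*c),.078))
for c in[(460,163),(555,99),(694,180),(600,245)]: print("chest scene",ray("scene",s(*c),.078))
e=manip.observe()["ee_pos"]
print(proj("top",e),proj("scene",e))
for n,p in(("top",(278,191)),("scene",(363,191))): print("chest org",ray(n,p,0))
print("knife",ray("top",(468,237),0),ray("scene",(172,271),0), ray("top",(458,177),0),ray("top",(181,230),0))
```

```text
handle top [ 0.55697204 -0.21532894  0.01      ] [ 0.47503466 -0.26985826  0.01      ] loop end [ 0.59890058 -0.18898841  0.01      ]
handle scene [ 0.55804611 -0.21213065  0.01      ] [ 0.47643341 -0.26520129  0.01      ] loop end [ 0.59876813 -0.18440928  0.01      ]
press top [0.544284   0.11300834 0.078     ] scene [0.54862154 0.11680813 0.078     ]
chest top [0.64961132 0.2411954  0.078     ]
chest top [0.65549591 0.0680199  0.078     ]
chest top [0.43786429 0.0589279  0.078     ]
chest top [0.43009417 0.22918384 0.078     ]
chest scene [0.44807463 0.05998224 0.078     ]
chest scene [0.43929617 0.23305987 0.078     ]
chest scene [0.6552632  0.24087732 0.078     ]
chest scene [0.65342128 0.07796042 0.078     ]
[556.35905637 326.85069671] [ 43.24382435 189.52114891]
chest org [0.54920338 0.15276205 0.        ]
chest org [0.54419717 0.15243825 0.        ]
knife [ 0.40138316 -0.4757443   0.        ] [ 0.40886183 -0.46863645  0.        ] [ 0.60083696 -0.44794505  0.        ] [0.41764516 0.46955311 0.        ]
```

>>> step_arm([
  {"x": 0.32,"y": 0.35},
  {"x": 0.32,"y": 0.35},
  {"x": 0.32,"y": 0.35},
  {"x": 0.32,"y": 0.35},
  {"x": 0.32,"y": 0.35},
  {"x": 0.32,"y": 0.35},
  {"x": 0.32,"y": 0.35},
  {"x": 0.32,"y": 0.35},
], claw=1, squeeze=10)

```text
$.moves[0]: bad value
```

>>> step_arm([
  {"x": 0.04,"y": 0.044,"z": 0,"wx": 0,"wy": 0,"wz": 0},
  {"x": 0.08,"y": 0.088,"z": 0,"wx": 0,"wy": 0,"wz": 0},
  {"x": 0.12,"y": 0.132,"z": 0,"wx": 0,"wy": 0,"wz": 0},
  {"x": 0.16,"y": 0.176,"z": 0,"wx": 0,"wy": 0,"wz": 0},
  {"x": 0.2,"y": 0.22,"z": 0,"wx": 0,"wy": 0,"wz": 0},
  {"x": 0.24,"y": 0.264,"z": 0,"wx": 0,"wy": 0,"wz": 0},
  {"x": 0.28,"y": 0.308,"z": 0,"wx": 0,"wy": 0,"wz": 0},
  {"x": 0.32,"y": 0.352,"z": 0,"wx": 0,"wy": 0,"wz": 0},
], claw=1, squeeze=10)

```text
time: 2.1
ee_pos: [0.4792, -0.277, 0.2339]
eef_rot: [0.0, 0.992, 0.122, 0.0]
contact_force: [0.6, -0.5, -0.4]
gripper_width: 0.015
```

>>> step_arm([
  {"x": 0.01,"y": 0.057,"z": -0.01,"wx": 0,"wy": 0,"wz": 0},
  {"x": 0.02,"y": 0.114,"z": -0.02,"wx": 0,"wy": 0,"wz": 0},
  {"x": 0.03,"y": 0.171,"z": -0.035,"wx": 0,"wy": 0,"wz": 0},
  {"x": 0.04,"y": 0.228,"z": -0.05,"wx": 0,"wy": 0,"wz": 0},
  {"x": 0.05,"y": 0.285,"z": -0.07,"wx": 0,"wy": 0,"wz": 0},
  {"x": 0.06,"y": 0.342,"z": -0.09,"wx": 0,"wy": 0,"wz": 0},
  {"x": 0.068,"y": 0.392,"z": -0.11,"wx": 0,"wy": 0,"wz": 0},
  {"x": 0.068,"y": 0.392,"z": -0.12,"wx": 0,"wy": 0,"wz": 0},
])

```text
time: 3.1
ee_pos: [0.5454, 0.1187, 0.1127]
eef_rot: [-0.001, 0.992, 0.126, -0.0]
contact_force: [0.2, -0.9, -0.0]
gripper_width: 0.0006
```

Run:
```python
from h import *
a=snap("scene","s1.png");b=snap("top","t1.png")
cv2.imwrite("pics/s1c.png",cv2.resize(a[90:270,260:480,::-1],(733,600),interpolation=cv2.INTER_CUBIC))
s=manip.observe();print(s["ee_pos"],s["contact_force"],s["time"])
```

```text
[0.54534124 0.11348306 0.11231333] [ 0.48620806 -1.08196589  0.73601257] 3.2
```

View pics/s1c.png

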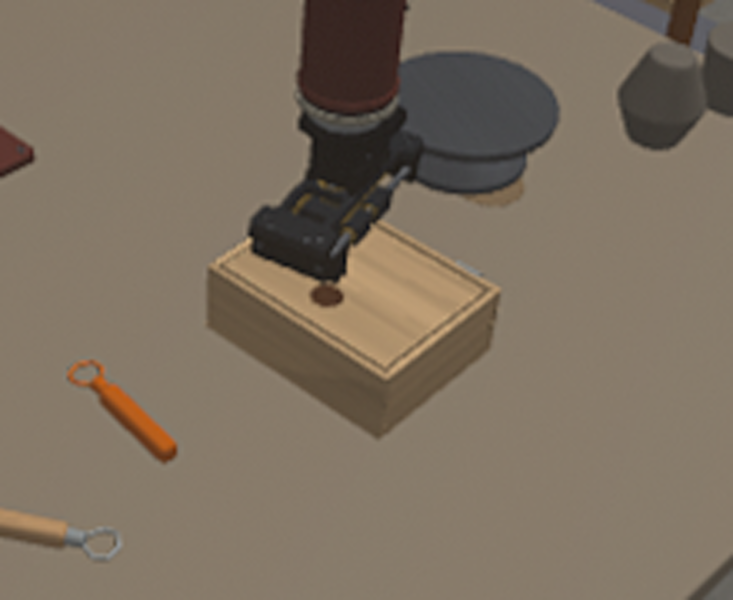

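>>> step_arm([
  {"x": 0,"y": 0,"z": -0.02,"wx": 0,"wy": 0,"wz": 0},
  {"x": 0,"y": 0,"z": -0.028,"wx": 0,"wy": 0,"wz": 0},
  {"x": 0,"y": 0,"z": -0.032,"wx": 0,"wy": 0,"wz": 0},
  {"x": 0,"y": 0,"z": -0.034,"wx": 0,"wy": 0,"wz": 0},
])

```text
time: 3.7
ee_pos: [0.5466, 0.112, 0.0806]
eef_rot: [0.001, 0.993, 0.122, 0.0]
contact_force: [-7.2, -3.9, 18.8]
gripper_width: 0.0003
```

>>> step_arm([
  {"x": 0,"y": 0,"z": -0.002,"wx": 0,"wy": 0,"wz": 0},
  {"x": 0,"y": 0,"z": -0.002,"wx": 0,"wy": 0,"wz": 0},
])

```text
time: 3.95
ee_pos: [0.5465, 0.1121, 0.0789]
eef_rot: [0.001, 0.993, 0.122, 0.0]
contact_force: [-6.1, -3.1, 15.3]
gripper_width: 0.0003
```

>>> step_arm([
  {"x": 0,"y": 0,"z": -0.002,"wx": 0,"wy": 0,"wz": 0},
  {"x": 0,"y": 0,"z": -0.002,"wx": 0,"wy": 0,"wz": 0},
])

```text
time: 4.2
ee_pos: [0.5466, 0.1121, 0.0781]
eef_rot: [0.001, 0.993, 0.122, 0.0]
contact_force: [-11.1, -5.6, 29.9]
gripper_width: 0.0005
```

>>> step_arm([
  {"x": 0,"y": -0.01,"z": 0.05,"wx": 0,"wy": 0,"wz": 0},
  {"x": 0,"y": -0.06,"z": 0.07,"wx": 0,"wy": 0,"wz": 0},
  {"x": -0.005,"y": -0.12,"z": 0.07,"wx": 0,"wy": 0,"wz": 0.06},
  {"x": -0.01,"y": -0.18,"z": 0.07,"wx": 0,"wy": 0,"wz": 0.12},
  {"x": -0.015,"y": -0.235,"z": 0.06,"wx": 0,"wy": 0,"wz": 0.18},
  {"x": -0.02,"y": -0.29,"z": 0.05,"wx": 0,"wy": 0,"wz": 0.24},
  {"x": -0.025,"y": -0.33,"z": 0.04,"wx": 0,"wy": 0,"wz": 0.3},
  {"x": -0.03,"y": -0.354,"z": 0.03,"wx": 0,"wy": 0,"wz": 0.332},
], claw=0)

```text
time: 5.2
ee_pos: [0.5148, -0.2438, 0.1048]
eef_rot: [0.0, 0.959, 0.284, -0.0]
contact_force: [0.2, 0.4, -0.1]
gripper_width: 0.0728
```

Run:
```python
from h import *
a=snap("scene","s2.png");b=snap("top","t2.png")
cv2.imwrite("pics/s2c.png",cv2.resize(a[90:310,200:480,::-1],(764,600),interpolation=cv2.INTER_CUBIC))
s=manip.observe();print(s["ee_pos"],s["eef_rot"],s["contact_force"],s["time"])
```

```text
[ 0.51363793 -0.24433777  0.10391957] [-3.08216133e-04  9.59342138e-01  2.82242332e-01 -1.35395492e-03] [-0.01334595  0.23779616  0.31941493] 5.3
```

View pics/s2c.png

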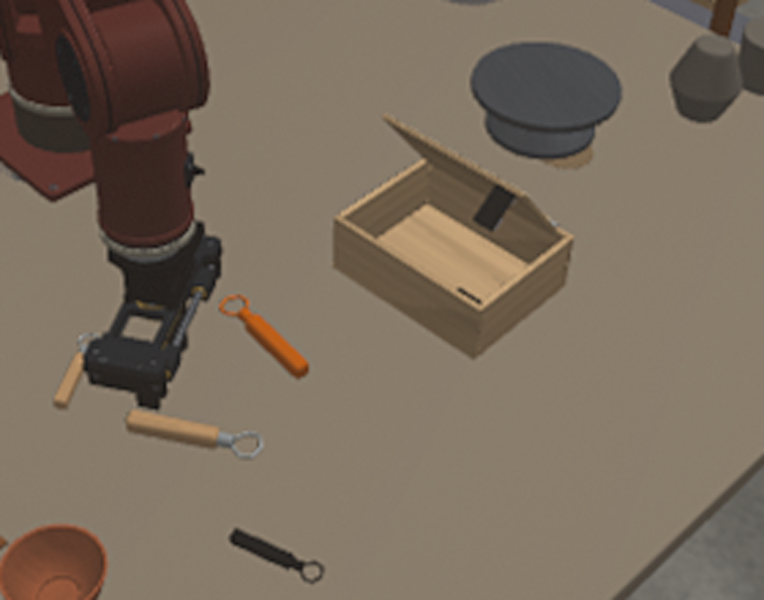

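View pics/t2.png

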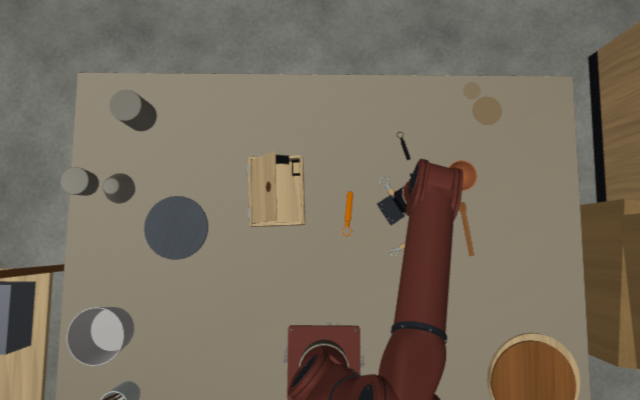

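>>> step_arm([
  {"x": 0.002,"y": 0.003,"z": -0.045,"wx": 0,"wy": 0,"wz": 0},
  {"x": 0.002,"y": 0.003,"z": -0.085,"wx": 0,"wy": 0,"wz": 0},
  {"x": 0.002,"y": 0.003,"z": -0.085,"wx": 0,"wy": 0,"wz": 0},
  {"x": 0.002,"y": 0.003,"z": -0.085,"wx": 0,"wy": 0,"wz": 0},
])

```text
time: 5.8
ee_pos: [0.5191, -0.2373, 0.0221]
eef_rot: [0.0, 0.959, 0.285, 0.001]
contact_force: [-0.5, -0.8, 0.5]
gripper_width: 0.0871
```

>>> step_arm([
  {"x": 0,"y": 0,"z": 0,"wx": 0,"wy": 0,"wz": 0},
  {"x": 0,"y": 0,"z": 0,"wx": 0,"wy": 0,"wz": 0},
  {"x": 0,"y": 0,"z": 0,"wx": 0,"wy": 0,"wz": 0},
  {"x": 0,"y": 0,"z": 0,"wx": 0,"wy": 0,"wz": 0},
  {"x": 0,"y": 0,"z": 0,"wx": 0,"wy": 0,"wz": 0},
  {"x": 0,"y": 0,"z": 0,"wx": 0,"wy": 0,"wz": 0},
  {"x": 0,"y": 0,"z": 0,"wx": 0,"wy": 0,"wz": 0},
  {"x": 0,"y": 0,"z": 0,"wx": 0,"wy": 0,"wz": 0},
], claw=1, squeeze=25)

```text
time: 6.8
ee_pos: [0.5181, -0.2374, 0.0205]
eef_rot: [-0.0, 0.959, 0.285, -0.0]
contact_force: [-0.7, -0.1, -0.6]
gripper_width: 0.0196
```

>>> step_arm([
  {"x": 0,"y": 0,"z": 0.06,"wx": 0,"wy": 0,"wz": 0},
  {"x": 0,"y": 0.03,"z": 0.11,"wx": 0,"wy": 0,"wz": -0.08},
  {"x": -0.002,"y": 0.08,"z": 0.145,"wx": 0,"wy": 0,"wz": -0.18},
  {"x": -0.004,"y": 0.14,"z": 0.15,"wx": 0,"wy": 0,"wz": -0.3},
  {"x": -0.006,"y": 0.2,"z": 0.15,"wx": 0,"wy": 0,"wz": -0.42},
  {"x": -0.008,"y": 0.26,"z": 0.15,"wx": 0,"wy": 0,"wz": -0.525},
  {"x": -0.009,"y": 0.32,"z": 0.15,"wx": 0,"wy": 0,"wz": -0.525},
  {"x": -0.009,"y": 0.362,"z": 0.15,"wx": 0,"wy": 0,"wz": -0.525},
])

```text
time: 7.8
ee_pos: [0.5085, 0.1276, 0.1708]
eef_rot: [-0.0, 1.0, 0.028, 0.0]
contact_force: [1.2, -1.5, -0.7]
gripper_width: 0.02
```

Run:
```python
from h import *
a=snap("scene","s3.png");b=snap("top","t3.png")
cv2.imwrite("pics/s3c.png",cv2.resize(a[90:270,260:480,::-1],(733,600),interpolation=cv2.INTER_CUBIC))
cv2.imwrite("pics/t3c.png",cv2.resize(b[110:270,200:400,::-1],(750,600),interpolation=cv2.INTER_CUBIC))
s=manip.observe();print(s["ee_pos"],s["eef_rot"],s["contact_force"],s["time"],s["gripper_width"])
```

```text
[0.50814409 0.13039595 0.17087028] [-1.16939795e-03  9.99544274e-01  3.01634609e-02  2.04359981e-04] [-0.0104936  -0.033882   -0.46789303] 7.9 0.019521227397832408
```

View pics/s3c.png

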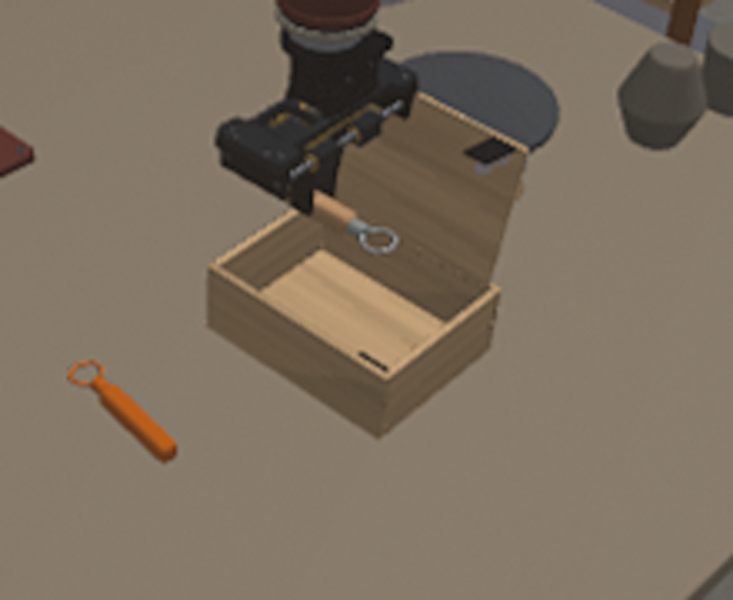

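View pics/t3c.png

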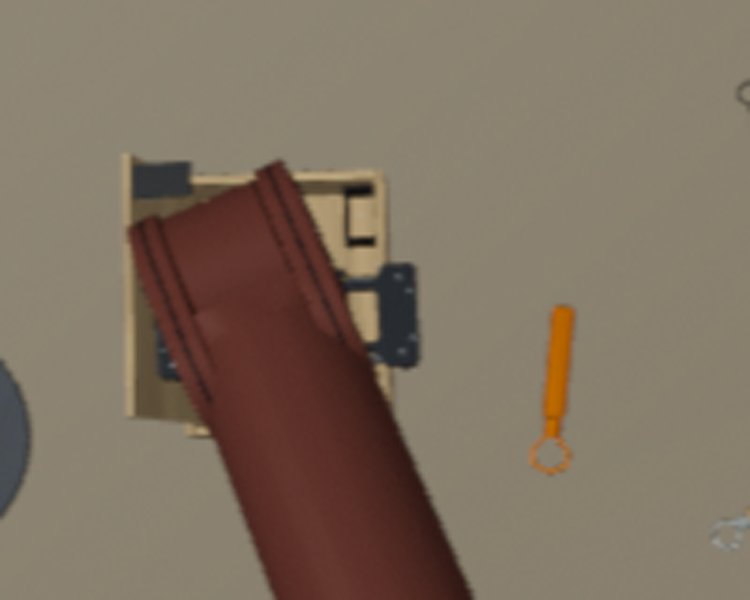

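>>> step_arm([
  {"x": 0,"y": 0,"z": -0.04,"wx": 0,"wy": 0,"wz": 0},
  {"x": 0,"y": 0,"z": -0.075,"wx": 0,"wy": 0,"wz": 0},
  {"x": 0,"y": 0,"z": -0.1,"wx": 0,"wy": 0,"wz": 0},
  {"x": 0,"y": 0,"z": -0.1,"wx": 0,"wy": 0,"wz": 0},
])

```text
time: 8.4
ee_pos: [0.5077, 0.1236, 0.0689]
eef_rot: [0.0, 1.0, 0.026, -0.002]
contact_force: [0.3, 0.3, 0.9]
gripper_width: 0.0197
```

Run:
```python
from h import *
a=snap("scene","s4.png")
cv2.imwrite("pics/s4c.png",cv2.resize(a[90:270,260:480,::-1],(733,600),interpolation=cv2.INTER_CUBIC))
s=manip.observe();print(s["ee_pos"],s["eef_rot"],s["contact_force"],s["time"],s["gripper_width"])
```

```text
[0.50877178 0.12409809 0.07034613] [ 3.80298725e-05  9.99655593e-01  2.62328358e-02 -7.30142186e-04] [ 0.67551092 -0.4582227   0.92109636] 8.45 0.019510630516881875
```

View pics/s4c.png

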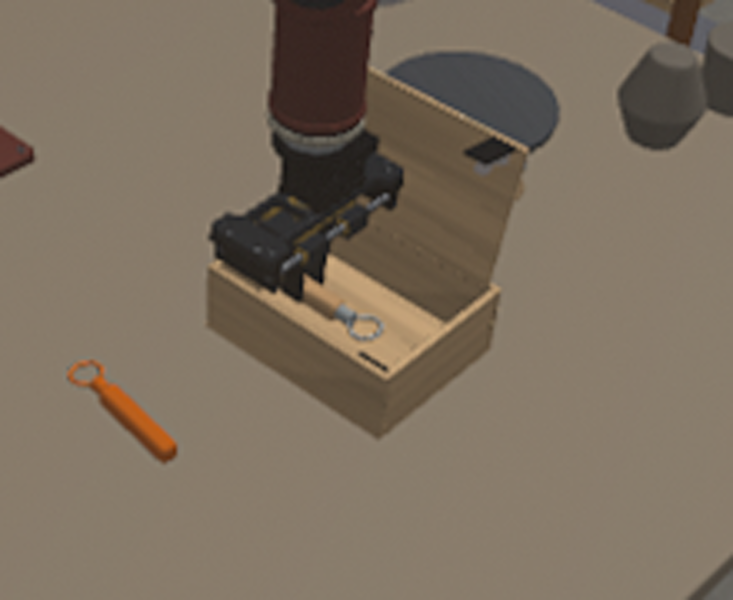

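>>> step_arm([
  {"x": 0,"y": 0.001,"z": -0.02,"wx": 0,"wy": 0,"wz": 0},
  {"x": 0,"y": 0.001,"z": -0.033,"wx": 0,"wy": 0,"wz": 0},
  {"x": 0,"y": 0.001,"z": -0.039,"wx": 0,"wy": 0,"wz": 0},
  {"x": 0,"y": 0.001,"z": -0.041,"wx": 0,"wy": 0,"wz": 0},
  {"x": 0,"y": 0.001,"z": -0.041,"wx": 0,"wy": 0,"wz": 0},
])

```text
time: 9.07
ee_pos: [0.5094, 0.1256, 0.0299]
eef_rot: [-0.0, 1.0, 0.026, 0.0]
contact_force: [0.8, -0.0, -0.9]
gripper_width: 0.0196
```

Lower the last few mm, then release with a partial opening.

>>> step_arm([
  {"x": 0,"y": 0,"z": -0.002,"wx": 0,"wy": 0,"wz": 0},
  {"x": 0,"y": 0,"z": -0.003,"wx": 0,"wy": 0,"wz": 0},
  {"x": 0,"y": 0,"z": -0.003,"wx": 0,"wy": 0,"wz": 0},
])

```text
time: 9.45
ee_pos: [0.5092, 0.1256, 0.0266]
eef_rot: [-0.0, 1.0, 0.026, 0.0]
contact_force: [0.4, 0.2, -0.9]
gripper_width: 0.0198
```

>>> step_arm([
  {"x": 0,"y": 0,"z": 0,"wx": 0,"wy": 0,"wz": 0},
  {"x": 0,"y": 0,"z": 0,"wx": 0,"wy": 0,"wz": 0},
  {"x": 0,"y": 0,"z": 0,"wx": 0,"wy": 0,"wz": 0},
  {"x": 0,"y": 0,"z": 0,"wx": 0,"wy": 0,"wz": 0},
], claw=0.52)

```text
time: 9.95
ee_pos: [0.5092, 0.1256, 0.0266]
eef_rot: [-0.0, 1.0, 0.026, 0.0]
contact_force: [0.2, 0.5, 0.4]
gripper_width: 0.0413
```

>>> step_arm([
  {"x": 0,"y": 0,"z": 0.03,"wx": 0,"wy": 0,"wz": 0},
  {"x": 0,"y": 0,"z": 0.08,"wx": 0,"wy": 0,"wz": 0},
  {"x": 0.01,"y": -0.01,"z": 0.14,"wx": 0,"wy": 0,"wz": 0},
  {"x": 0.02,"y": -0.03,"z": 0.19,"wx": 0,"wy": 0,"wz": 0},
  {"x": 0.02,"y": -0.08,"z": 0.22,"wx": 0,"wy": 0,"wz": 0},
  {"x": 0.02,"y": -0.13,"z": 0.24,"wx": 0,"wy": 0,"wz": 0},
  {"x": 0.02,"y": -0.17,"z": 0.24,"wx": 0,"wy": 0,"wz": 0},
  {"x": 0.02,"y": -0.17,"z": 0.24,"wx": 0,"wy": 0,"wz": 0},
])

```text
time: 10.95
ee_pos: [0.5289, -0.0484, 0.2665]
eef_rot: [0.001, 1.0, 0.023, -0.0]
contact_force: [0.3, 1.0, -0.2]
gripper_width: 0.0419
```

Run:
```python
from h import *
a=snap("scene","s5.png");b=snap("top","t5.png")
cv2.imwrite("pics/s5c.png",cv2.resize(a[90:270,260:480,::-1],(733,600),interpolation=cv2.INTER_CUBIC))
cv2.imwrite("pics/t5c.png",cv2.resize(b[110:270,200:400,::-1],(750,600),interpolation=cv2.INTER_CUBIC))
s=manip.observe();print(s["ee_pos"],s["eef_rot"],s["contact_force"],s["time"],s["gripper_width"])
```

```text
[ 0.5290403  -0.04424801  0.26641778] [-2.35275952e-04  9.99659257e-01  2.61018513e-02 -9.33527365e-05] [ 0.74386323  1.1433532  -0.06019582] 11.05 0.041761391422101
```

View pics/s5c.png

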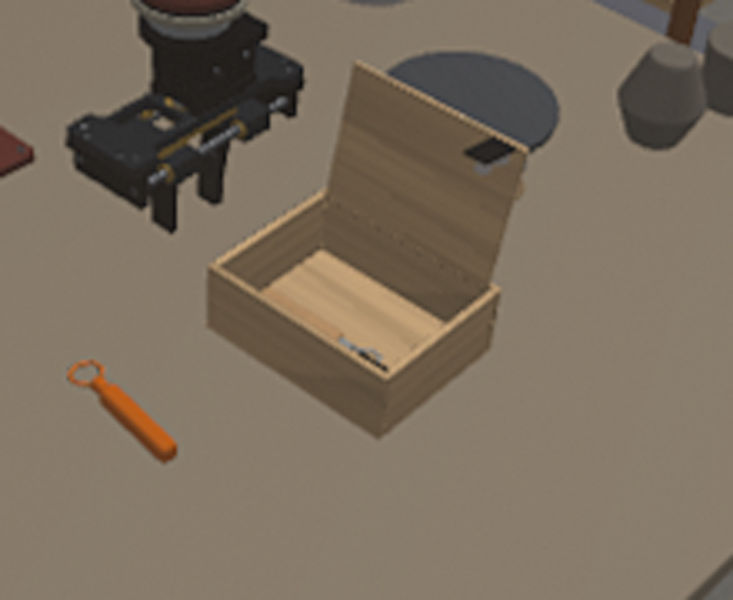

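View pics/t5c.png

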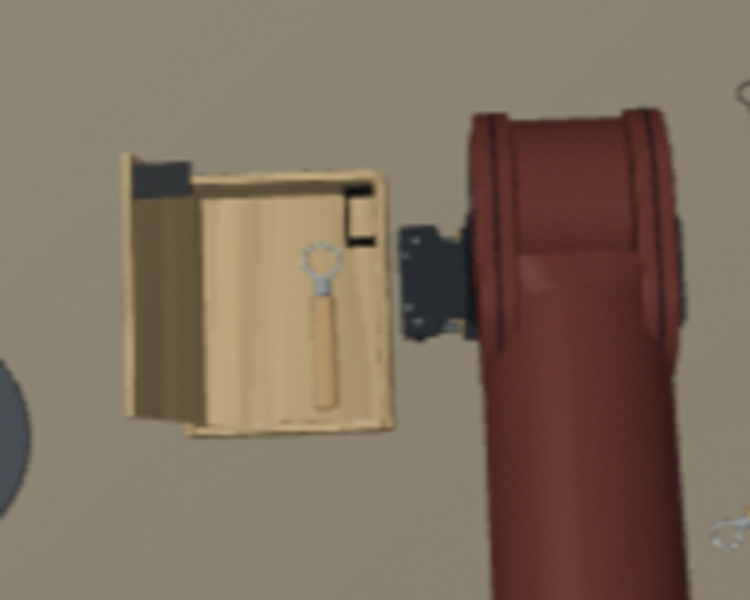

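>>> step_arm([
  {"x": 0,"y": 0.05,"z": 0.01,"wx": 0,"wy": 0,"wz": 0},
  {"x": 0.005,"y": 0.1,"z": 0.02,"wx": 0,"wy": 0,"wz": 0},
  {"x": 0.01,"y": 0.15,"z": 0.02,"wx": 0,"wy": 0,"wz": 0},
  {"x": 0.015,"y": 0.2,"z": 0.02,"wx": 0,"wy": 0,"wz": 0},
  {"x": 0.018,"y": 0.25,"z": 0.02,"wx": 0,"wy": 0,"wz": 0},
  {"x": 0.018,"y": 0.3,"z": 0.02,"wx": 0,"wy": 0,"wz": 0},
  {"x": 0.018,"y": 0.345,"z": 0.02,"wx": 0,"wy": 0,"wz": 0},
  {"x": 0.018,"y": 0.345,"z": 0.02,"wx": 0,"wy": 0,"wz": 0},
], claw=1, squeeze=10)

```text
time: 12.05
ee_pos: [0.5441, 0.3068, 0.2862]
eef_rot: [-0.001, 1.0, 0.031, -0.001]
contact_force: [0.2, 0.0, 0.2]
gripper_width: 0.0003
```

Run:
```python
from h import *
for y in (155,285,415): print(ray("top",(200+128/3.75,110+y/3.75),.22))
a=snap("scene","s6.png")
cv2.imwrite("pics/s6c.png",cv2.resize(a[50:230,260:480,::-1],(733,600),interpolation=cv2.INTER_CUBIC))
s=manip.observe();print(s["ee_pos"],s["eef_rot"],s["contact_force"],s["time"],s["gripper_width"])
```

```text
[0.63724847 0.25842145 0.22      ]
[0.5377356  0.25560182 0.22      ]
[0.43989478 0.25282957 0.22      ]
[0.54525078 0.30406827 0.28615557] [-6.25880037e-04  9.99570248e-01  2.92990941e-02 -7.00110119e-04] [ 0.36329388 -0.09687967  0.54133429] 12.1 0.0004266463873200143
```

View pics/s6c.png

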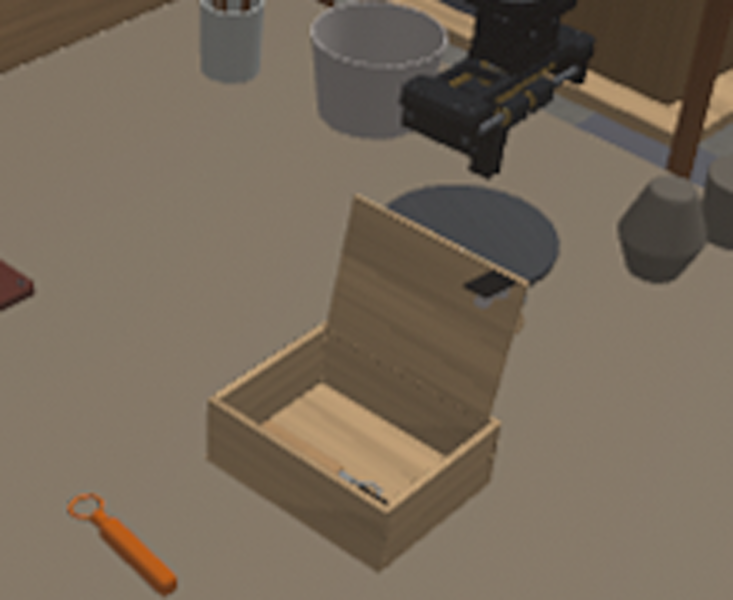

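>>> step_arm([
  {"x": 0,"y": 0,"z": -0.04,"wx": 0,"wy": 0,"wz": 0},
  {"x": 0,"y": 0,"z": -0.07,"wx": 0,"wy": 0,"wz": 0},
  {"x": 0,"y": 0,"z": -0.07,"wx": 0,"wy": 0,"wz": 0},
  {"x": 0,"y": -0.015,"z": -0.07,"wx": 0,"wy": 0,"wz": 0},
  {"x": 0,"y": -0.025,"z": -0.07,"wx": 0,"wy": 0,"wz": 0},
  {"x": 0,"y": -0.025,"z": -0.07,"wx": 0,"wy": 0,"wz": 0},
])

```text
time: 12.85
ee_pos: [0.548, 0.274, 0.2176]
eef_rot: [0.0, 1.0, 0.025, 0.001]
contact_force: [0.0, -0.4, -0.1]
gripper_width: 0.0004
```

>>> step_arm([
  {"x": 0,"y": -0.015,"z": 0,"wx": 0,"wy": 0,"wz": 0},
  {"x": 0,"y": -0.029,"z": 0,"wx": 0,"wy": 0,"wz": 0},
  {"x": 0,"y": -0.047,"z": -0.001,"wx": 0,"wy": 0,"wz": 0},
  {"x": 0,"y": -0.064,"z": -0.004,"wx": 0,"wy": 0,"wz": 0},
  {"x": 0,"y": -0.079,"z": -0.009,"wx": 0,"wy": 0,"wz": 0},
  {"x": 0,"y": -0.094,"z": -0.016,"wx": 0,"wy": 0,"wz": 0},
  {"x": 0,"y": -0.108,"z": -0.025,"wx": 0,"wy": 0,"wz": 0},
  {"x": 0,"y": -0.121,"z": -0.035,"wx": 0,"wy": 0,"wz": 0},
])

```text
time: 13.85
ee_pos: [0.5473, 0.1536, 0.1809]
eef_rot: [-0.0, 1.0, 0.026, 0.0]
contact_force: [1.8, 3.6, 2.1]
gripper_width: 0.0003
```

Run:
```python
from h import *
a=snap("scene","s7.png")
cv2.imwrite("pics/s7c.png",cv2.resize(a[70:250,260:480,::-1],(733,600),interpolation=cv2.INTER_CUBIC))
s=manip.observe();print(s["ee_pos"],s["eef_rot"],s["contact_force"],s["time"],s["gripper_width"])
```

```text
[0.54677211 0.1514042  0.17923386] [ 6.53940221e-04  9.99675681e-01  2.54374426e-02 -1.02104307e-03] [ 1.52569041 -0.85790645  0.12815458] 13.9 0.0005658507041749598
```

View pics/s7c.png

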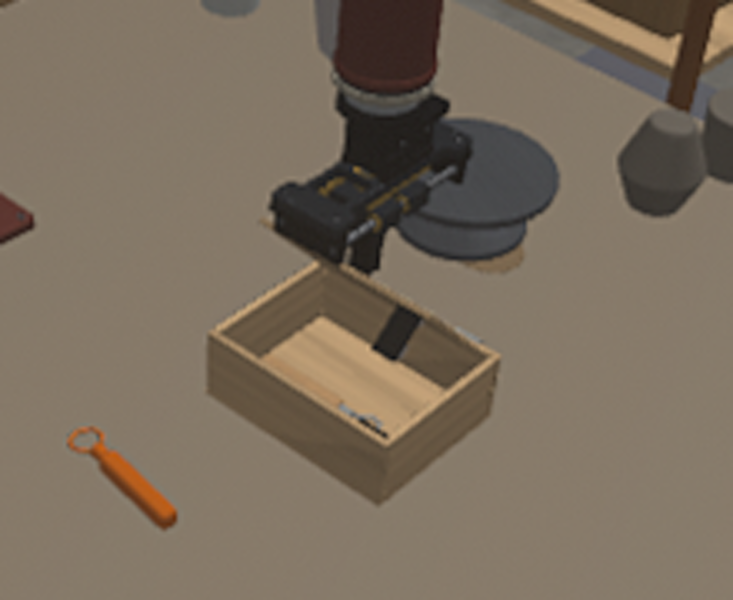

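>>> step_arm([
  {"x": 0,"y": -0.011,"z": -0.012,"wx": 0,"wy": 0,"wz": 0},
  {"x": 0,"y": -0.02,"z": -0.024,"wx": 0,"wy": 0,"wz": 0},
  {"x": 0,"y": -0.028,"z": -0.039,"wx": 0,"wy": 0,"wz": 0},
  {"x": 0,"y": -0.034,"z": -0.054,"wx": 0,"wy": 0,"wz": 0},
  {"x": 0,"y": -0.038,"z": -0.067,"wx": 0,"wy": 0,"wz": 0},
  {"x": 0,"y": -0.04,"z": -0.079,"wx": 0,"wy": 0,"wz": 0},
  {"x": 0,"y": -0.041,"z": -0.088,"wx": 0,"wy": 0,"wz": 0},
  {"x": 0,"y": -0.041,"z": -0.092,"wx": 0,"wy": 0,"wz": 0},
])

```text
time: 14.9
ee_pos: [0.5468, 0.1132, 0.0888]
eef_rot: [0.0, 1.0, 0.026, -0.001]
contact_force: [1.8, -2.3, 5.1]
gripper_width: 0.0005
```

>>> step_arm([
  {"x": 0,"y": 0,"z": -0.005,"wx": 0,"wy": 0,"wz": 0},
  {"x": 0,"y": 0,"z": -0.009,"wx": 0,"wy": 0,"wz": 0},
  {"x": 0,"y": 0,"z": -0.012,"wx": 0,"wy": 0,"wz": 0},
  {"x": 0,"y": 0,"z": -0.014,"wx": 0,"wy": 0,"wz": 0},
  {"x": 0,"y": 0,"z": -0.014,"wx": 0,"wy": 0,"wz": 0},
])

```text
time: 15.52
ee_pos: [0.5471, 0.1136, 0.0776]
eef_rot: [0.001, 1.0, 0.026, 0.0]
contact_force: [-8.5, -5.6, 27.8]
gripper_width: 0.0005
```

Force of 28 N at the same stop height as before (0.0776 against 0.0781). Next I let go, going straight up.

>>> step_arm([
  {"x": 0,"y": 0,"z": 0.01,"wx": 0,"wy": 0,"wz": 0},
  {"x": 0,"y": 0,"z": 0.03,"wx": 0,"wy": 0,"wz": 0},
  {"x": 0,"y": -0.02,"z": 0.08,"wx": 0,"wy": 0,"wz": 0},
  {"x": 0,"y": -0.07,"z": 0.11,"wx": 0,"wy": 0,"wz": 0},
  {"x": 0,"y": -0.13,"z": 0.12,"wx": 0,"wy": 0,"wz": 0},
  {"x": 0,"y": -0.18,"z": 0.12,"wx": 0,"wy": 0,"wz": 0},
  {"x": 0,"y": -0.22,"z": 0.12,"wx": 0,"wy": 0,"wz": 0},
  {"x": 0,"y": -0.22,"z": 0.12,"wx": 0,"wy": 0,"wz": 0},
])

```text
time: 16.52
ee_pos: [0.5462, -0.1099, 0.1954]
eef_rot: [0.0, 1.0, 0.024, -0.001]
contact_force: [-0.9, 1.0, -0.4]
gripper_width: 0.0003
```

Run:
```python
from h import *
a=snap("scene","s8.png");b=snap("top","t8.png")
cv2.imwrite("pics/s8c.png",cv2.resize(a[110:330,150:450,::-1],(800,587),interpolation=cv2.INTER_CUBIC))
cv2.imwrite("pics/t8c.png",cv2.resize(b[110:270,200:400,::-1],(750,600),interpolation=cv2.INTER_CUBIC))
a0=cv2.imread("pics/scene0.png")[:,:,::-1].astype(int)
d=np.abs(a.astype(int)-a0).max(2)
print("knife/bowl diff",d[255:320,150:245].max(),"wheel",d[100:150,370:430].max(),"chest",d[150:220,340:412].max(), (d[150:220,325:412]>25).sum())
s=manip.observe();print(s["ee_pos"],s["contact_force"],s["time"])
```

```text
knife/bowl diff 8 wheel 8 chest 29 108
[ 0.5467989  -0.10571062  0.19561711] [-0.10497622  0.32607443 -0.25345748] 16.625
```

View pics/s8c.png

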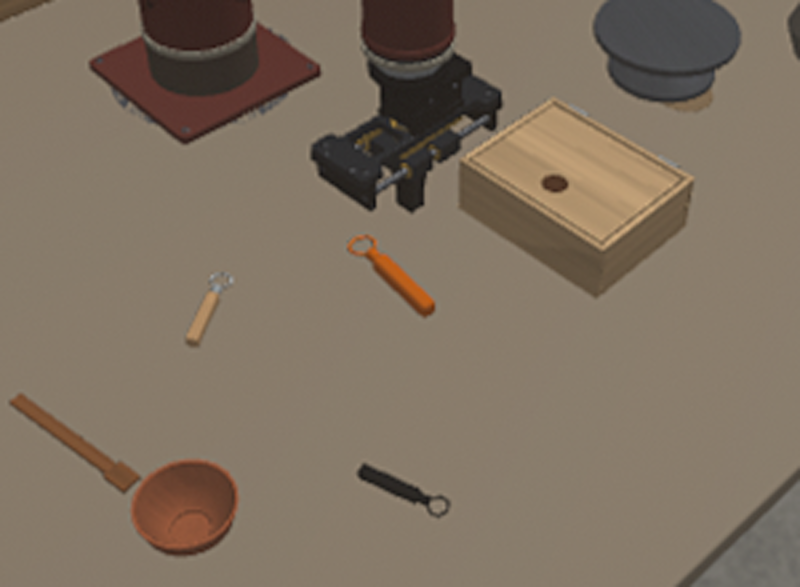

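View pics/t8c.png

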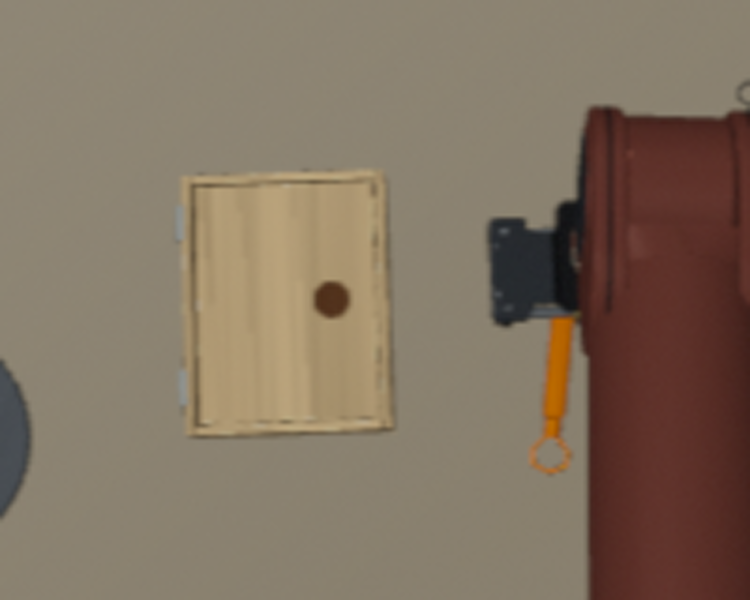

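>>> step_arm([
  {"x": 0,"y": 0,"z": 0,"wx": 0,"wy": 0,"wz": 0},
  {"x": 0,"y": 0,"z": 0,"wx": 0,"wy": 0,"wz": 0},
  {"x": 0,"y": 0,"z": 0,"wx": 0,"wy": 0,"wz": 0},
  {"x": 0,"y": 0,"z": 0,"wx": 0,"wy": 0,"wz": 0},
  {"x": 0,"y": 0,"z": 0,"wx": 0,"wy": 0,"wz": 0},
  {"x": 0,"y": 0,"z": 0,"wx": 0,"wy": 0,"wz": 0},
])

```text
time: 17.38
ee_pos: [0.5471, -0.1065, 0.1955]
eef_rot: [-0.0, 1.0, 0.026, -0.0]
contact_force: [0.9, 0.9, -1.0]
gripper_width: 0.0001
```

Run:
```python
from h import *
a=snap("scene","s9.png")
for f in("scene0","s8","s9"):
    im=cv2.imread(f"pics/{f}.png").astype(int)[165:190,345:372]
    m=im.sum(2)<240; ys,xs=np.nonzero(m); print(f,m.sum(),xs.mean()+345,ys.mean()+165)
d=np.abs(a.astype(int)-cv2.imread("pics/s8.png")[:,:,::-1]).max(2); print(d[145:225,320:412].max())
manip.close_job()
```

```text
scene0 58 355.6034482758621 180.32758620689654
s8 51 356.6862745098039 179.27450980392157
s9 50 356.76 179.3
96
the job is handed in; nothing more can be done
```

Run:
```python
import cv2,numpy as np
r=lambda f:cv2.imread(f"pics/{f}.png").astype(int)
for a,b in(("s8","s9"),("scene0","s9")):
    d=np.abs(r(a)-r(b)).max(2)[145:225,320:412]; ys,xs=np.nonzero(d>25); print(a,b,len(xs),xs.min()+320,xs.max()+320,ys.min()+145,ys.max()+145)
```

```text
s8 s9 57 320 339 145 166
scene0 s9 267 320 374 145 199
```

The loop tool is in the chest and the lid is shut. I handed the job in at about 17.4 s with the arm clear of everything.

**What I did**
1. I pressed the lid on its mark down to the stop, with a reading of about 30 N. It sprang fully open.
2. I picked up the larger wooden loop tool; the jaws stopped at 19.6 mm on the 20 mm handle. I laid it on the chest floor, clear of the latch housing.
3. I swung the lid down from behind and pressed it to the same stop height as the first press (28 N). Then I let go and backed away.

**Last checks**
- **Lid:** it looked flush with the rim in both cameras 1 s after release. It was unchanged 0.8 s later; the only differences between those two pictures were at the gripper.
- **Tool:** I last saw it lying inside just before the lid came down.
- **Bystanders:** the bowl, wooden knife and banding wheel matched the first scene picture.

**One check that did not fully agree:** the press mark's dark-pixel centre sits about 1 pixel from where it was in the first picture, mostly because fewer pixels passed the darkness threshold. By eye the closed lid looks the same, so I took this as a lighting effect, but I did not confirm that.

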